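# Shake the parts tins and set the empty one out

### The arm

A 7-joint arm with a two-finger parallel gripper is mounted at the origin on the work surface. World frame = base frame: x ahead of the robot, y to its left, z up, the work surface at z = 0. Lengths are in m, angles in rad, forces in N, time in s.
With the tool pointing down it reaches from about 0.425 to 0.925 m from the base axis. Payload 6.8 kg.
Tool frame: the origin (TCP) lies at the very end of the fingers, on their centre line; the grasp point (between the pads) lies r.pinch_z behind it (r.pinch_z is the distance from the TCP to the grasp point, in m); z points along the fingers, y is the line along which they close (so a half turn about z gives the same grasp; the last joint's range is limited). The gripper opens to 85 mm and grips with 20 to 120 N. Pads are 22 mm wide; open, the fingers measure 114 mm over their backs; the gripper's body (76 mm by 85 mm) begins 54 mm behind the grasp point. The pads swing forward as they close: fully open they stand 13 mm farther back than shut.
Start: joints at [1.075, 0.477, 0.022, 1.555, -0.011, 1.109, -0.083], TCP at [0.255, -0.625, 0.231] pointing down, gripper open.
Joint ranges: [-2.96, 2.96], [-0.34, 2.1], [-1.41, 1.46], [0.24, 2.44], [-1.37, 4.51], [0.17, 1.92], [-2.96, 2.96]. Speed limits (rad/s): [2.39, 2.39, 3.14, 3.14, 3.14, 3.14, 3.14].

### API

Orientations are given as a rotation vector (axis times angle).
In Python, from bench import status, grab_frame, camera_model, r gives the robot as it stands. The module is installed in compiled form; this text tells all that it offers.
- The arm moves only by the shell command python3 -m creep 'ROWS' [FORCE]. ROWS is text: rows parted by semicolons, each of 7 numbers parted by spaces: the turn, a rotation vector about the tool's x, y, z in rad, then the shift along the tool's x, y, z in mm, then the opening, from -1 (shut) to 1 (fully open). In form: rx ry rz tx ty tz fingers; .... A call has 1 to 10 rows; each row is the pose to reach, as a shift and turn from the pose commanded when the call began, along the tool's axes at that moment; what a row does not reach only later rows make up. A row lasts 1/8 s, in which the tool goes at most 62.5 mm and 10.7 degrees, less where a joint would pass 70% of its speed; a pose out of reach is approached as far as the arm can. A call with a gripper value outside its range is refused whole. The fingers move at their own pace and stop on an object; FORCE is the grip in N (left out, the last holds). Time passes only in rows, so rows that repeat a pose let the fingers close. It gives the time, the measured TCP pose, the force, the opening and the grip force at its end, in the units of the state.
- status.get_obs(): the state, without advancing time (a new reading comes with each control period).
- grab_frame(name): name is "side" or "top"; returns (picture, depth): 384x512x3 uint8, red, green, blue; 384x512 float32, m along the optical axis (not along the pixel's ray), 0 where there is no reading.
- camera_model(name): a dict with "K" (3x3 intrinsics, pixels), "rvec" (rotation vector, rad) and "tvec" (3), from world to camera coordinates, as OpenCV has them. Camera axes: x right, y down, z forward; pixel columns grow to the right and rows downward; lengths in m; the calibration is good to about 2 mm. A picture is of the moment at which its call begins. camera_model takes no time and is no camera call.
- r.hand_in(): hands the job in; it is judged then, once.
The state is a dict: "clock": time; "joints": joint angles; "qvel": joint speeds; "tau": joint torques, N m; "tcp_pos": TCP position; "orientation": TCP orientation; "contact_force": force on the tool from outside, world axes, zero at the start; "moment": the same for the moment, N m; "grip_width": finger opening in m; "gripper_force": force on a finger pad.
Only numpy, scipy, OpenCV 4.12 (cv2) and the standard library are available. Lean on these libraries where they do the work, as an engineer would, in place of code of your own. Each camera call takes 0.05 s, during which the arm holds its last target. There are 200 camera calls.

### The job

One of the two closed metal parts tins has been emptied; the other still has a steel ball in it. Lift a tin clear of the table (a hand's breadth will do) and shake it by tipping it well over, about 25 degrees to any side, bringing it level and tipping it well over once more, and feel by its weight or rattle whether it is empty. Stand the empty tin upright in the middle of the square cork mat, and leave the other standing where it was, putting it back there if it was the one you lifted.

Things in the scene. Friction and masses are not known exactly. Their poses are not given: they have to be found in the camera images.
- tin_1_mid (a point): point at the centre of one of two look-alike closed bare-metal tins, flat-sided: 84 mm long (x), 46 mm wide (y), 50 mm high (z up), centre 25 mm above its underside; stands loose on the table; grip it across its 46 mm width. About 100 g empty, about 290 g with the loose 36 mm steel ball inside. Which tin holds the ball changes from start to start and cannot be seen.
- tin_2_mid (a point): the other of the two look-alike tins, same description as tin_1_mid: point at its centre, 25 mm above its underside; x along its 84 mm length, y across its 46 mm width, z up; 100 g if empty, 290 g if it holds the ball.
- mat: square cork mat fixed on the table, 120 x 120 mm and 4 mm thick; its origin is the centre of its underside, on the table top (its upper face is 4 mm higher); x and y along its edges, z up. The empty tin goes on its middle, turned any way.
Not all that is in view belongs to the job. What is shaped like the part that bears tin_2_mid but yellow is not meant.

How it is judged:
By the outcome, as a careful person would: the job done as asked, in the order asked, and still so for the second after the job is handed in, with the robot touching nothing.
It also fails if it takes over 72 s, if anything falls off the work surface, if the arm or the gripper's body presses on something with over 40 N, if the wrist force passes 120 N, or if a joint passes its speed limit or range.

## Working session

There is one attempt and no reset: what is moved stays moved. The work goes in short steps, Python scripts to look and compute and a shell command to move; the robot and the scene stay as the last step left them, time stands still between calls to the robot, and variables do not carry over. Pictures are saved under pics/ and viewed, at most 10 in all, crops included, and the job is handed in when it is done.

```bash
mkdir -p pics; python3 - <<'E'
from bench import status, grab_frame, camera_model, r
import cv2,numpy as np
for n in("top","side"):
    p,d=grab_frame(n); cv2.imwrite(f"pics/{n}0.png",p[:,:,::-1]); np.savez(f"{n}0.npz",p=p,d=d)
    print(n,camera_model(n))
print(r.pinch_z,status.get_obs())
E
```

```text
top {'K': array([[396.32799718,   0.        , 252.46336051],
       [  0.        , 396.32799718, 186.54921924],
       [  0.        ,   0.        ,   1.        ]]), 'rvec': array([ 2.17448564, -2.11135004,  0.18359672]), 'tvec': array([0.06382319, 0.47349121, 1.06742478])}
side {'K': array([[396.44530889,   0.        , 256.82737415],
       [  0.        , 396.44530889, 190.43784077],
       [  0.        ,   0.        ,   1.        ]]), 'rvec': array([ 0.26027632, -2.79584742,  1.23751186]), 'tvec': array([0.48336135, 0.05773831, 1.21370832])}
0.0187 {'clock': 0.1, 'joints': array([ 1.07487971,  0.47773716,  0.02234002,  1.5563875 , -0.01150616,
        1.10927771, -0.08311323]), 'qvel': array([-0.00014158, -0.00150036, -0.0013509 , -0.00126773,  0.0004841 ,
       -0.00119937,  0.00119202]), 'tau': array([ 3.62071478e-03, -5.97757888e+01,  1.61310408e+00, -2.81954473e+01,
        1.27724488e-02,  5.00619295e-03, -2.54848072e-05]), 'tcp_pos': array([ 0.25504779, -0.62436856,  0.2303949 ]), 'orientation': array([-3.08111971e+00, -6.05066906e-01,  6.87176740e-04]), 'contact_force': array([ 0.21839393,  0.16955101, -0.42884668]), 'moment': array([-0.00539772, -0.01521554, -0.00035388]), 'gripper_force': 0.0, 'grip_width': 0.085194474896551}
```

View pics/top0.png

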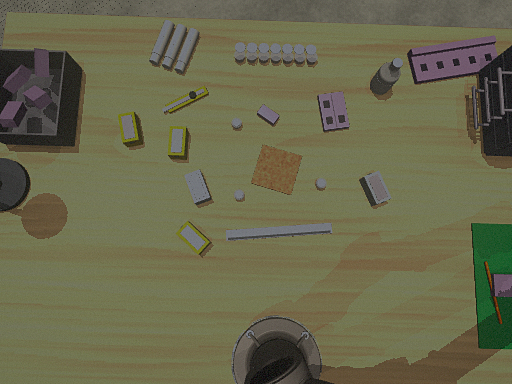

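View pics/side0.png

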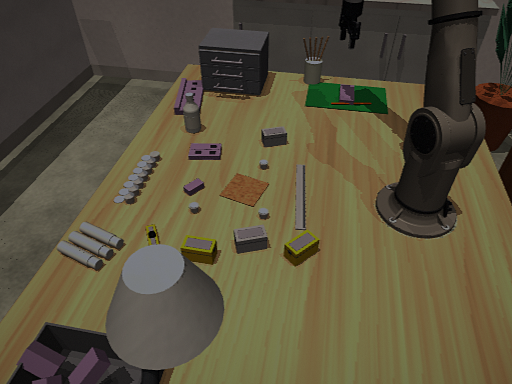

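The top view shows grey tins at about (198,187) and (375,189), with the mat at (277,169). The yellow look-alikes are at (130,129), (178,142) and (194,238). There are small knobs near the tins.

```bash
cat > h.py <<'E'
import cv2,numpy as np
from bench import status, grab_frame, camera_model, r
from scipy.spatial.transform import Rotation as R
def cloud(n,d):
    c=camera_model(n);K=c["K"];M=cv2.Rodrigues(c["rvec"])[0]
    v,u=np.mgrid[:d.shape[0],:d.shape[1]]
    P=np.stack([(u-K[0,2])*d/K[0,0],(v-K[1,2])*d/K[1,1],d],-1)
    return (P-c["tvec"])@M
def plane(n,uv,z):
    c=camera_model(n);M=cv2.Rodrigues(c["rvec"])[0]
    p=cv2.undistortPoints(np.float64(uv).reshape(-1,1,2),c["K"],None)[:,0]
    ray=np.c_[p,np.ones(len(p))]@M; o=-M.T@c["tvec"]
    return (o+ray*((z-o[2])/ray[:,2])[:,None])[:,:2]
def rect(xy):
    (c,(a,b),t)=cv2.minAreaRect((np.float32(xy)*1000))
    if a<b: a,b,t=b,a,t+90
    return np.round(c,1),round(a,1),round(b,1),round((t+90)%180-90,1)
def blob(n,d,box,lo,hi):
    P=cloud(n,d);u0,u1,v0,v1=box
    m=np.zeros(d.shape,bool);m[v0:v1,u0:u1]=1
    m&=(P[...,2]>lo)&(P[...,2]<hi)&(d>0)
    return P[m],m
E
python3 - <<'E'
from h import *
T=np.load("top0.npz");p,d=T["p"],T["d"]
for nm,b in(("A",(178,218,162,212)),("B",(355,398,165,212))):
    P,m=blob("top",d,b,.035,.065); print(nm,len(P),np.median(P[:,2]),rect(P[:,:2]),P.mean(0))
    cs,_=cv2.findContours(m.astype(np.uint8),0,2);c=max(cs,key=cv2.contourArea)
    print(rect(plane("top",c[:,0],.05)), cv2.minAreaRect(c))
hsv=cv2.cvtColor(p,cv2.COLOR_RGB2HSV);print(hsv[169,277],hsv[169,230])
m=((hsv[...,0]<17)&(hsv[...,1]>100)).astype(np.uint8);m[:140]=0;m[200:]=0;m[:,:245]=0;m[:,310:]=0
cs,_=cv2.findContours(m,0,2);c=max(cs,key=cv2.contourArea);print("mat",rect(plane("top",c[:,0],.004)))
S=np.load("side0.npz");d=S["d"]
for nm,b in(("A",(230,275,222,255)),("B",(255,292,122,150))):
    P,m=blob("side",d,b,.043,.06); print("side",nm,len(P),np.median(P[:,2]),rect(P[:,:2]))
o=status.get_obs();print(R.from_rotvec(o["orientation"]).as_matrix())
for z in(237,124),(239,195),(321,184):print(plane("top",[z],.01),cloud("top",T["d"])[z[1],z[0]])
E
```

```text
A 539 0.051727534795687466 (array([467.1, 231.1]), 88.4, 46.7, 22.8) [0.46568079 0.23020007 0.05117066]
(array([466. , 230.5]), 87.5, 47.1, 22.9) ((197.00685119628906, 186.1849365234375), (31.24998664855957, 17.205047607421875), 69.44395446777344)
B 560 0.051216021024697675 (array([ 478.4, -266.6]), 87.6, 49.7, 25.8) [ 0.47741364 -0.26512657  0.05068345]
(array([ 477.5, -265.1]), 86.9, 52.2, 25.5) ((376.5, 187.50001525878906), (31.752164840698242, 18.335756301879883), 63.43495178222656)
[ 18 126 117] [ 32  77 116]
mat (array([561.1, -30.9]), 55.4, 53.7, -89.0)
side A 462 0.051430778554542096 (array([469.1, 232.1]), 86.1, 51.2, 22.4)
side B 217 0.051333362956553344 (array([ 480.9, -266.7]), 86.8, 58.3, 22.0)
[[ 9.25734629e-01  3.78173037e-01 -7.42374527e-04]
 [ 3.78173748e-01 -9.25733406e-01  1.50891128e-03]
 [-1.16611337e-04 -1.67759798e-03 -9.99998586e-01]]
[[0.66007317 0.12807798]] [0.65421281 0.12742334 0.02796649]
[[0.45030917 0.11512408]] [0.44873896 0.11484251 0.02132986]
[[ 0.48924329 -0.1187569 ]] [ 0.48638434 -0.11571826  0.02648671]
```

```bash
cat >> h.py <<'E'
def to(x,y,z,ang=None):
    o=status.get_obs();Q=R.from_rotvec(o["orientation"]);
    t=Q.inv().apply(np.array([x,y,z])-np.array(o["tcp_pos"])*1000)
    M=Q.as_matrix();cur=np.degrees(np.arctan2(M[1,0],M[0,0]))
    T=R.from_euler("z",ang if ang is not None else cur,degrees=True)*R.from_euler("x",180,degrees=True)
    print("t(mm)",np.round(t,1),"turn",np.round((Q.inv()*T).as_rotvec(),3),"cur",cur.round(1),"tcp",np.round(np.array(o["tcp_pos"])*1000,1),"F",np.round(o["contact_force"],2),"w",round(o["grip_width"],4),"g",round(o["gripper_force"],1),"clk",o["clock"])
E
python3 - <<'E'
from h import *
T=np.load("top0.npz");p,d=T["p"],T["d"]
hsv=cv2.cvtColor(p,cv2.COLOR_RGB2HSV)
m=((hsv[...,0]<24)&(hsv[...,1]>95)).astype(np.uint8);m[:138]=0;m[202:]=0;m[:,:242]=0;m[:,:]*=(np.arange(512)<312)
m=cv2.morphologyEx(m,cv2.MORPH_OPEN,np.ones((3,3)));m=cv2.morphologyEx(m,cv2.MORPH_CLOSE,np.ones((5,5)))
cs,_=cv2.findContours(m,0,2);c=max(cs,key=cv2.contourArea);print("mat",rect(plane("top",c[:,0],.004)))
S=np.load("side0.npz");q=S["p"];hsv=cv2.cvtColor(q,cv2.COLOR_RGB2HSV);print(hsv[190,245],hsv[215,245])
m=((hsv[...,0]<16)&(hsv[...,1]>100)).astype(np.uint8);m[:165]=0;m[215:]=0;m[:,:210]=0;m[:,:]*=(np.arange(512)<280)
m=cv2.morphologyEx(m,cv2.MORPH_OPEN,np.ones((3,3)))
cs,_=cv2.findContours(m,0,2);c=max(cs,key=cv2.contourArea);print("mat side",rect(plane("side",c[:,0],.004)))
to(479,-266,130,25)
E
```

```text
mat (array([529.8,   9.8]), 121.4, 121.0, -15.2)
[ 14 161 122] [ 22 115 122]
mat side (array([530.7,   9.9]), 120.6, 118.8, 75.1)
t(mm) [ 342.9 -246.9  100.8] turn [-0.002  0.    -0.049] cur 22.2 tcp [ 255.  -624.4  230.4] F [ 0.22  0.17 -0.43] w 0.0852 g 0.0 clk 0.1
```

```bash
python3 -m creep '0 0 -0.045 340 -245 60 1;0 0 -0.045 343 -247 101 1;0 0 -0.045 343 -247 101 1;0 0 -0.045 343 -247 101 1;0 0 -0.045 343 -247 101 1;0 0 -0.045 343 -247 101 1;0 0 -0.045 343 -247 101 1;0 0 -0.045 343 -247 101 1;0 0 -0.045 343 -247 101 1;0 0 -0.045 343 -247 101 1' 40; python3 - <<'E'
from h import *
to(479,-266,12,25)
p,d=grab_frame("top");cv2.imwrite("pics/t1.png",cv2.resize(p[130:250,320:450,::-1],None,fx=4,fy=4))
p,d=grab_frame("side");cv2.imwrite("pics/s1.png",cv2.resize(p[70:170,220:350,::-1],None,fx=4,fy=4))
E
```

```text
clock: 1.35
tcp_pos: [0.4785, -0.2683, 0.1305]
orientation: [3.069, 0.67, -0.001]
contact_force: [-0.6, -0.1, 0.2]
grip_width: 0.0858
gripper_force: 0.0
t(mm) [  1.5  -2.  118.5] turn [ 0.001  0.    -0.006] cur 24.6 tcp [ 478.5 -268.3  130.5] F [-0.65 -0.14  0.21] w 0.0858 g 0.0 clk 1.35
```

View pics/s1.png

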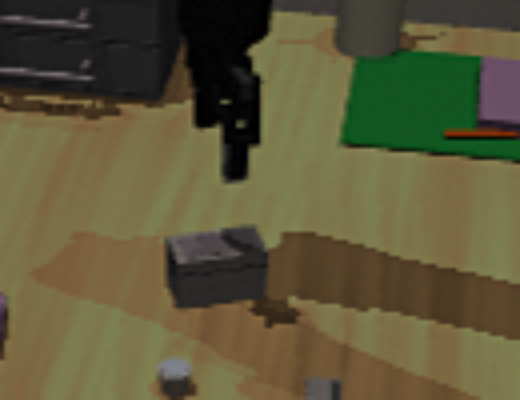

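The side crop shows the gripper directly above tin B, with the finger tip at about (235,175) and the tin at (217,265). I'll go down and grip.

```bash
python3 -m creep '0 0 0 1 -2 60 1;0 0 0 1 -2 90 1;0 0 0 1 -2 110 1;0 0 0 1 -2 119 1;0 0 0 1 -2 119 1;0 0 0 1 -2 119 1' 40; python3 -m creep '0 0 0 0 0 0 -1;0 0 0 0 0 0 -1;0 0 0 0 0 0 -1;0 0 0 0 0 0 -1;0 0 0 0 0 0 -1;0 0 0 0 0 0 -1;0 0 0 0 0 0 -1;0 0 0 0 0 0 -1' 40
```

```text
clock: 2.2
tcp_pos: [0.4801, -0.2648, 0.0122]
orientation: [3.067, 0.674, 0.002]
contact_force: [-0.0, -0.1, 0.4]
grip_width: 0.0854
gripper_force: 0.0
clock: 3.2
tcp_pos: [0.4801, -0.2648, 0.012]
orientation: [3.067, 0.674, 0.002]
contact_force: [0.3, -0.7, 6.1]
grip_width: 0.0457
gripper_force: 41.9
```

```bash
python3 -m creep '0 0 0 0 0 -30 -1;0 0 0 0 0 -60 -1;0 0 0 0 0 -90 -1;0 0 0 0 0 -120 -1;0 0 0 0 0 -130 -1;0 0 0 0 0 -130 -1;0 0 0 0 0 -130 -1;0 0 0 0 0 -130 -1;0 0 0 0 0 -130 -1;0 0 0 0 0 -130 -1' 40; python3 -c "
from h import *
to(480,-264.8,12,25);print(status.get_obs()['moment'],status.get_obs()['tau'])"
```

```text
clock: 4.45
tcp_pos: [0.4794, -0.2643, 0.141]
orientation: [-3.068, -0.674, 0.0]
contact_force: [0.4, 0.1, -2.8]
grip_width: 0.0453
gripper_force: 42.4
t(mm) [  0.4   0.8 129. ] turn [-0.     0.    -0.004] cur 24.8 tcp [ 479.4 -264.3  141. ] F [ 0.37  0.09 -2.77] w 0.0453 g 42.4 clk 4.45
[ 0.0403038  -0.05723195  0.00642338] [-3.45749599e-03 -5.01188278e+01 -4.01063003e-01 -2.40013075e+01
  1.70181587e-02  1.19023444e-02 -2.77386343e-04]
```

```bash
f(){ python3 -c "
from h import *
o=status.get_obs();print(o['contact_force'].round(2),o['moment'].round(3),np.degrees(np.arccos(-R.from_rotvec(o['orientation']).as_matrix()[2,2])))"; }
python3 -m creep '0 0.17 0 0 0 0 -1;0 0.34 0 0 0 0 -1;0 0.52 0 0 0 0 -1;0 0.52 0 0 0 0 -1;0 0.52 0 0 0 0 -1;0 0.52 0 0 0 0 -1;0 0.52 0 0 0 0 -1' 60 |tail -1; f
python3 -m creep '0 -0.17 0 0 0 0 -1;0 -0.34 0 0 0 0 -1;0 -0.52 0 0 0 0 -1;0 -0.52 0 0 0 0 -1;0 -0.52 0 0 0 0 -1;0 -0.52 0 0 0 0 -1;0 -0.52 0 0 0 0 -1'|tail -1; f
python3 -m creep '0 -0.17 0 0 0 0 -1;0 -0.34 0 0 0 0 -1;0 -0.52 0 0 0 0 -1;0 -0.52 0 0 0 0 -1;0 -0.52 0 0 0 0 -1;0 -0.52 0 0 0 0 -1;0 -0.52 0 0 0 0 -1'|tail -1; f
python3 -m creep '0 0.17 0 0 0 0 -1;0 0.34 0 0 0 0 -1;0 0.52 0 0 0 0 -1;0 0.52 0 0 0 0 -1;0 0.52 0 0 0 0 -1;0 0.52 0 0 0 0 -1;0 0.52 0 0 0 0 -1;0 0.52 0 0 0 0 -1'; f
python3 -c "
from h import *
to(480,-264.8,12,25)"
```

```text
gripper_force: 64.1
[ 0.15 -0.5  -2.86] [-0.297  0.746 -0.001] 29.78729480008058
gripper_force: 64.3
[ 0.31 -0.44 -2.75] [ 0.012  0.002 -0.013] 0.03669765499151711
gripper_force: 64.2
[-1.6   0.14 -2.48] [ 0.33  -0.728  0.03 ] 29.700457061151347
clock: 8.07
tcp_pos: [0.48, -0.2637, 0.141]
orientation: [-3.068, -0.677, 0.001]
contact_force: [0.1, -0.1, -2.9]
grip_width: 0.0454
gripper_force: 64.2
[ 0.07 -0.1  -2.88] [ 0.053 -0.106 -0.011] 0.0282391604448169
t(mm) [ -0.4   1.  129. ] turn [-0.     0.    -0.002] cur 24.9 tcp [ 480.  -263.7  141. ] F [ 0.07 -0.1  -2.88] w 0.0454 g 64.2 clk 8.075
```

The tin weighs about 2.85 N, and its moment changes as it tips, so tin B holds the ball. I'll put it back where it was.

```bash
python3 -m creep '0 0 0 0 1 40 -1;0 0 0 0 1 80 -1;0 0 0 0 1 105 -1;0 0 0 0 1 120 -1;0 0 0 0 1 126 -1;0 0 0 0 1 129 -1;0 0 0 0 1 129 -1;0 0 0 0 1 129 -1'; python3 -m creep '0 0 0 0 0 0 1;0 0 0 0 0 0 1;0 0 0 0 0 0 1;0 0 0 0 0 0 1;0 0 0 0 0 0 1;0 0 0 0 0 0 1'; python3 -m creep '0 0 0 0 0 -20 1;0 0 0 0 0 -60 1;0 0 0 0 0 -120 1;0 0 0 0 0 -150 1;0 0 0 0 0 -150 1;0 0 0 0 0 -150 1'; python3 -c "
from h import *
T=np.load('top0.npz');
to(467,231,130,22.8)"
```

```text
clock: 9.07
tcp_pos: [0.4804, -0.2655, 0.013]
orientation: [3.068, 0.674, 0.002]
contact_force: [0.0, -0.3, -2.2]
grip_width: 0.0455
gripper_force: 64.2
clock: 9.82
tcp_pos: [0.4799, -0.2652, 0.0123]
orientation: [-3.068, -0.674, 0.0]
contact_force: [-0.8, 0.2, 0.8]
grip_width: 0.0856
gripper_force: 0.0
clock: 10.58
tcp_pos: [0.4792, -0.2649, 0.1615]
orientation: [-3.068, -0.674, 0.002]
contact_force: [-0.6, -0.3, -0.5]
grip_width: 0.0855
gripper_force: 0.0
t(mm) [ 196.9 -455.3   31.8] turn [-0.001  0.001  0.035] cur 24.8 tcp [ 479.2 -264.9  161.5] F [-0.58 -0.29 -0.54] w 0.0855 g 0.0 clk 10.575
```

```bash
python3 -m creep '0 0 0.035 197 -455 0 1;0 0 0.035 197 -455 0 1;0 0 0.035 197 -455 0 1;0 0 0.035 197 -455 0 1;0 0 0.035 197 -455 0 1;0 0 0.035 197 -455 0 1;0 0 0.035 197 -455 0 1;0 0 0.035 197 -455 0 1;0 0 0.035 197 -455 31 1;0 0 0.035 197 -455 31 1';  python3 - <<'E'
from h import *
to(467,231,12,22.8)
p,d=grab_frame("top")
P,m=blob("top",d,(355,398,165,212),.035,.065); print("B",len(P),rect(P[:,:2]),P.mean(0))
q,d=grab_frame("side")
P,m=blob("side",d,(255,292,122,150),.043,.06);print("B",rect(P[:,:2]))
P,m=blob("side",d,(230,275,222,255),.043,.06);print("A",rect(P[:,:2]))
cv2.imwrite("pics/c2.png",np.hstack([cv2.resize(p[110:260,140:290,::-1],(400,400)),cv2.resize(q[130:280,180:330,::-1],(400,400))]))
E
```

```text
clock: 11.82
tcp_pos: [0.4653, 0.2295, 0.1281]
orientation: [3.077, 0.623, -0.011]
contact_force: [0.2, -1.5, -0.4]
grip_width: 0.0853
gripper_force: 0.0
t(mm) [  3.1  -0.8 116. ] turn [0.001 0.008 0.001] cur 22.9 tcp [465.3 229.5 128.1] F [ 0.18 -1.51 -0.43] w 0.0853 g 0.0 clk 11.825
B 568 (array([ 478.2, -266.3]), 87.4, 48.3, 25.5) [ 0.47717485 -0.26451133  0.05036341]
B (array([ 476.4, -266.6]), 80.0, 56.0, 20.1)
A (array([468.9, 232.1]), 85.3, 50.1, 21.9)
```

View pics/c2.png

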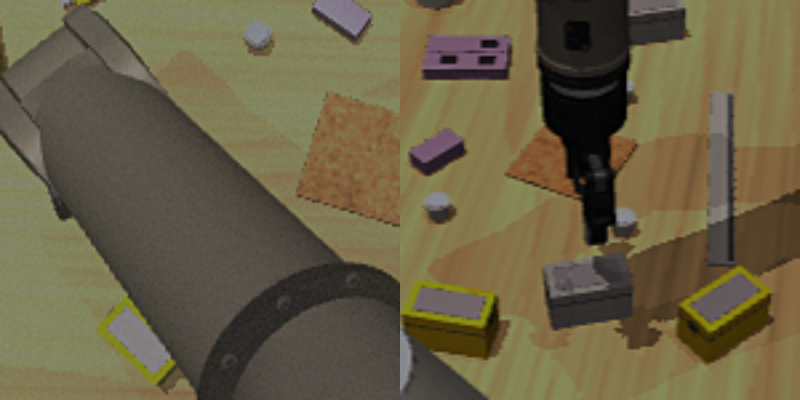

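Tin B is back within 1 mm of where it was, and the gripper is over tin A (right-hand picture, about (590,285)). I'll grip and lift A.

```bash
python3 -m creep '0 0 0 2 -1 60 1;0 0 0 2 -1 90 1;0 0 0 2 -1 110 1;0 0 0 2 -1 117 1;0 0 0 2 -1 117 1;0 0 0 2 -1 117 1' 40; python3 -m creep '0 0 0 0 0 0 -1;0 0 0 0 0 0 -1;0 0 0 0 0 0 -1;0 0 0 0 0 0 -1;0 0 0 0 0 0 -1;0 0 0 0 0 0 -1;0 0 0 0 0 0 -1' 40;  python3 -m creep '0 0 0 0 0 -30 -1;0 0 0 0 0 -60 -1;0 0 0 0 0 -90 -1;0 0 0 0 0 -120 -1;0 0 0 0 0 -130 -1;0 0 0 0 0 -130 -1;0 0 0 0 0 -130 -1;0 0 0 0 0 -130 -1;0 0 0 0 0 -130 -1;0 0 0 0 0 -130 -1' 60
```

```text
clock: 12.68
tcp_pos: [0.4702, 0.2324, 0.0154]
orientation: [-3.079, -0.62, -0.003]
contact_force: [0.8, 0.8, -0.2]
grip_width: 0.0853
gripper_force: 0.0
clock: 13.55
tcp_pos: [0.4697, 0.2323, 0.0148]
orientation: [-3.08, -0.621, -0.001]
contact_force: [-0.5, -1.3, 5.6]
grip_width: 0.0454
gripper_force: 41.7
clock: 14.8
tcp_pos: [0.4692, 0.2321, 0.144]
orientation: [3.08, 0.621, -0.001]
contact_force: [-0.1, -0.2, -1.9]
grip_width: 0.0453
gripper_force: 62.4
```

```bash
f(){ python3 -c "
from h import *
o=status.get_obs();print(o['contact_force'].round(2),o['moment'].round(3),np.degrees(np.arccos(-R.from_rotvec(o['orientation']).as_matrix()[2,2])))"; }
python3 -m creep '0 0.17 0 0 0 0 -1;0 0.34 0 0 0 0 -1;0 0.52 0 0 0 0 -1;0 0.52 0 0 0 0 -1;0 0.52 0 0 0 0 -1;0 0.52 0 0 0 0 -1;0 0.52 0 0 0 0 -1' 60 |tail -1; f
python3 -m creep '0 -0.17 0 0 0 0 -1;0 -0.34 0 0 0 0 -1;0 -0.52 0 0 0 0 -1;0 -0.52 0 0 0 0 -1;0 -0.52 0 0 0 0 -1;0 -0.52 0 0 0 0 -1;0 -0.52 0 0 0 0 -1'|tail -1; f
python3 -m creep '0 -0.17 0 0 0 0 -1;0 -0.34 0 0 0 0 -1;0 -0.52 0 0 0 0 -1;0 -0.52 0 0 0 0 -1;0 -0.52 0 0 0 0 -1;0 -0.52 0 0 0 0 -1;0 -0.52 0 0 0 0 -1'|tail -1; f
python3 -m creep '0 0.17 0 0 0 0 -1;0 0.34 0 0 0 0 -1;0 0.52 0 0 0 0 -1;0 0.52 0 0 0 0 -1;0 0.52 0 0 0 0 -1;0 0.52 0 0 0 0 -1;0 0.52 0 0 0 0 -1;0 0.52 0 0 0 0 -1'|tail -1; f
python3 -c "
from h import *
to(532,10,144)"
```

```text
gripper_force: 62.6
[ 0.53 -0.33 -0.63] [-0.241  0.608  0.05 ] 29.821460854184053
gripper_force: 62.6
[-0.86 -0.02 -1.84] [0.023 0.001 0.054] 0.03695248646012591
gripper_force: 62.6
[ 0.18 -0.02 -0.8 ] [ 0.229 -0.624  0.011] 29.637333956626126
gripper_force: 62.6
[ 0.27 -0.51 -0.96] [ 0.019 -0.005  0.023] 0.03545439105723019
t(mm) [-28.6 229.2  -0. ] turn [-0.     0.001 -0.   ] cur 22.8 tcp [469.7 232.4 144. ] F [ 0.27 -0.51 -0.96] w 0.0452 g 62.6 clk 18.425
```

Tin A weighs about 1.1 N and shows no shift, so it is empty. I'll take it to the mat.

```bash
python3 -m creep '0 0 0 -7 57 0 -1;0 0 0 -14 114 0 -1;0 0 0 -21 171 0 -1;0 0 0 -26 210 0 -1;0 0 0 -29 229 0 -1;0 0 0 -29 229 0 -1;0 0 0 -29 229 0 -1;0 0 0 -29 229 0 -1'; python3 - <<'E'
from h import *
to(532,10,20)
d=grab_frame("side")[1]
P=cloud("side",d);m=(abs(P[...,0]-.53)<.06)&(abs(P[...,1]-.01)<.06)&(P[...,2]>.1)&(P[...,2]<.2)&(d>0);print(P[m].min(0),P[m].max(0))
E
```

```text
clock: 19.42
tcp_pos: [0.5311, 0.0115, 0.1443]
orientation: [-3.078, -0.624, 0.0]
contact_force: [-0.2, 0.1, -2.4]
grip_width: 0.0454
gripper_force: 62.6
t(mm) [  0.2   1.8 124.3] turn [-0.001 -0.     0.   ] cur 22.9 tcp [531.1  11.5 144.3] F [-0.17  0.12 -2.35] w 0.0454 g 62.6 clk 19.425
[ 0.48218287 -0.0293417   0.12866631] [0.57765116 0.0638018  0.19957108]
```

That last reading was noisy, so I'll average the force while holding still before I commit.

```bash
python3 - <<'E'
from h import *
F=[]
for i in range(16): grab_frame("top");F.append(status.get_obs()["contact_force"])
print(np.mean(F,0),np.std(F,0));to(532,10,20)
E
```

```text
[-0.0911457   0.26023207 -1.13313514] [0.62137621 0.43898084 0.48589558]
t(mm) [  0.7   0.  124.3] turn [ 0. -0. -0.] cur 22.8 tcp [531.4   9.8 144.3] F [ 1.05  0.15 -0.78] w 0.0451 g 62.6 clk 20.275
```

```bash
python3 -m creep '0 0 0 0 0 40 -1;0 0 0 0 0 80 -1;0 0 0 0 0 105 -1;0 0 0 0 0 118 -1;0 0 0 0 0 122 -1;0 0 0 0 0 124 -1;0 0 0 0 0 125 -1;0 0 0 0 0 125 -1;0 0 0 0 0 125 -1'; python3 -m creep '0 0 0 0 0 0 1;0 0 0 0 0 0 1;0 0 0 0 0 0 1;0 0 0 0 0 0 1;0 0 0 0 0 0 1;0 0 0 0 0 0 1'; python3 -m creep '0 0 0 0 0 -20 1;0 0 0 0 0 -60 1;0 0 0 0 0 -120 1;0 0 0 0 0 -180 1;0 0 0 -160 180 -180 1;0 0 0 -160 180 -180 1;0 0 0 -160 180 -180 1;0 0 0 -160 180 -180 1;0 0 0 -160 180 -180 1;0 0 0 -160 180 -180 1';python3 - <<'E'
from h import *
to(532,10,20)
p,d=grab_frame("top");P=cloud("top",d);m=(P[...,2]>.042)&(P[...,2]<.066)&(abs(P[...,0]-.53)<.06)&(abs(P[...,1]-.01)<.06);print("top",m.sum(),np.median(P[m][:,2]),rect(P[m][:,:2]))
q,d=grab_frame("side");P=cloud("side",d);m=(P[...,2]>.047)&(P[...,2]<.066)&(abs(P[...,0]-.53)<.06)&(abs(P[...,1]-.01)<.06);print("side",m.sum(),rect(P[m][:,:2]))
cv2.imwrite("pics/f.png",np.hstack([p[80:280,140:420,::-1],q[80:280,160:440,::-1]]))
E
```

```text
clock: 21.4
tcp_pos: [0.5316, 0.0098, 0.0197]
orientation: [3.08, 0.621, 0.001]
contact_force: [0.2, -0.1, -0.7]
grip_width: 0.0454
gripper_force: 62.6
clock: 22.15
tcp_pos: [0.5313, 0.0098, 0.0193]
orientation: [3.08, 0.621, -0.0]
contact_force: [0.2, 0.0, 0.8]
grip_width: 0.0853
gripper_force: 0.0
clock: 23.4
tcp_pos: [0.4537, -0.2174, 0.1993]
orientation: [-3.079, -0.621, -0.0]
contact_force: [-0.3, 0.1, -0.6]
grip_width: 0.0853
gripper_force: 0.0
t(mm) [ 160.2 -179.3  179.4] turn [-0. -0.  0.] cur 22.8 tcp [ 453.7 -217.4  199.3] F [-0.32  0.08 -0.6 ] w 0.0853 g 0.0 clk 23.4
top 528 0.055528955686451074 (array([528.9,   8.8]), 88.3, 47.0, 23.4)
side 314 (array([530.3,  10.4]), 85.3, 51.6, 23.0)
```

View pics/f.png

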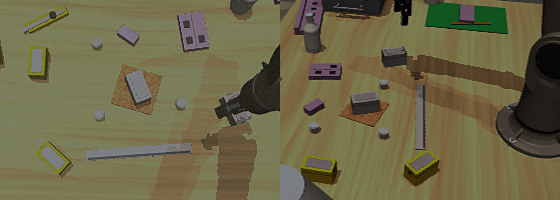

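The empty tin stands upright in the middle of the mat, at about (137,87) in the left half and (366,102) in the right. Tin B stands at its original place, at about (393,57) in the right half, and the gripper is clear of everything.

```bash
python3 -c "
from bench import r
print(r.hand_in())"
```

```text
the job is handed in; nothing more can be done
None
```

The job is handed in: the empty tin (about 1.1 N) stands upright within about 2 mm of the middle of the mat, and the tin with the ball (about 2.85 N) is back where it stood, both shaken first, at about 24 s on the robot's clock.

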